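Clip the sugar scoop onto the eye of its station

TASK

Put the sugar scoop away: pick it up by its cup and push the sprung gate of its red snap-hook handle against the steel eye in front of the canister, until the bar of the eye is inside the handle and the gate has sprung fully shut behind it. Leave the scoop standing upright on the worktop, clipped on, and let go of it. Do not tip the scoop over, and do not knock the tin, the mug or the glass about.

Things in the scene. Friction and masses are not known exactly. Their poses are not given: they have to be found in the camera images.
- scoop_center (a point): Centre, half-way up, of the scoop's cup: round steel cup, 50 mm outer diameter, 70 mm tall, open on top, 0.15 kg, standing upright and loose on the worktop (this point is then 35 mm above it). x points level from the cup toward the red handle, z up. Grasp the cup from above across its sides, at right angles to the handle.
- scoop_loop (a point): Middle of the opening in the scoop's handle, 54 mm from the cup's axis along x, 37 mm above the worktop; axes as scoop_center. The handle is a red snap hook of 9 mm round bar in the cup's x-z plane: limbs 62 mm and 16 mm above the worktop (underside of the lower one 11 mm), both reaching to 83 mm from the cup's axis, where the steel gate closes the loop.
- gate_mid (a point): Middle of the gate, a steel rod 7 mm thick that hangs 31 mm down from its hinge at the end of the upper limb (83 mm from the cup's axis, 60 mm above the worktop); its free lower end stands just above the nose of the lower limb.
- scoop_gate (a joint): Angle of the gate, rad: 0 shut (straight down), up to 1.3 pressed inward, toward the cup; it cannot open outward. A light spring (about 1 to 3 N at the gate) shuts it again. With the scoop standing, the eye's bar opens it to about 1 rad and it slips shut behind the bar once the bar is some 30 mm inside the line of the shut gate.
- eye (a point): Middle of the eye's level bar, 37 mm above the worktop, fixed. The eye is a closed upright arch of 8 mm round steel bar, 76 mm wide between its legs' axes. y runs along the bar, z up, x level through the eye from its open front (come from there) toward the canister. With the scoop's handle along this x, the bar meets the gate when the cup's axis is 91 mm in front of the bar.
- station: Fixed station that carries the eye; origin under the eye's middle on the worktop, axes as the eye. Wooden base 6 mm thick, 120 mm wide, from 10 mm in front of the eye to 160 mm behind it; the cup's foot meets it when the cup's axis is about 35 mm in front of the bar. A purple canister (87 mm wide, top 116 mm above the worktop) is fixed on it, its front wall 60 mm behind the eye.
- tin: Flat round tin, 86 mm across, 40 mm tall, loose, a bystander; it stands on the opposite side of the worktop from the scoop. Origin: centre of its underside.
- mug: White mug with a handle, 94 mm tall, loose, a bystander to the left of the station. Origin: centre of its underside.
- glass: Clear tumbler, 81 mm across, 91 mm tall, loose, a bystander to the right of the station. Origin: centre of its underside.

How it is judged (in metres and radians):
On the way:
1. the gate is pressed inward by more than 0.4 rad (value of joint scoop_gate above 0.4 rad), for 0.05 s.
At the end, for the whole second after the job is handed in: The eye's bar is inside the handle (middle of its opening within 26 mm of the bar along the eye's x, within 40 mm of the eye's middle along y), the gate is shut (under 0.12 rad), the scoop stands upright (within 0.1 rad) on the worktop, its centre 30 to 39 mm up (value of joint scoop_gate below 0.12 rad and x of scoop_loop in the frame of eye between -0.026 and 0.026 m and y of scoop_loop in the frame of eye between -0.04 and 0.04 m and height (world z) of scoop_center between 0.03 and 0.039 m and angle between scoop_center's own z axis and vertical below 0.1 rad); the robot touches nothing.
It fails at once if the scoop is tipped over (more than 0.7 rad) (angle between scoop_center's own z axis and vertical above 0.7 rad).
It fails at once if the tin, mug or glass is pushed more than 40 mm from its place (distance of any of tin, mug, glass from where it was at the start of the episode above 0.04 m).
It also fails if it takes over 38 s, if anything falls off the work surface, if the arm or the gripper's body presses on something with over 40 N, if the wrist force passes 120 N, or if a joint passes its speed limit or range.

ROBOT

A 6-joint arm with a two-finger parallel gripper is mounted at the origin on a cart in front of the work surface, level with it; the furniture and walls round the work are solid. World frame = base frame: x ahead of the robot, y to its left, z up, the work surface at z = 0. Lengths are in mm, angles in rad, forces in N, time in s.
With the tool pointing down it reaches from about 425 to 925 mm from the base axis. Payload 12.5 kg.
Tool frame: the origin (TCP) lies midway between the tips of the shut fingers; the grasp point (between the pads) lies ctrl.tcp_to_grasp behind it (ctrl.tcp_to_grasp is the distance from the TCP to the grasp point, in mm); z points along the fingers, y is the line along which they close (so a half turn about z gives the same grasp; the last joint's range is limited). The gripper opens to 85 mm and grips with 20 to 120 N. Pads are 22 mm wide; open, the fingers measure 114 mm over their backs; the gripper's body (76 mm by 85 mm) begins 54 mm behind the grasp point. The pads swing forward as they close: fully open they stand 13 mm farther back than shut.
Start: joints at [-1.413, 0.491, 1.559, -0, 1.092, -0.106], TCP at [162.992, -603.389, 231.327] pointing down, gripper open.
Joint ranges: [-3.1, 3.1], [-0.84, 2.19], [0.05, 2.79], [-1.13, 4.28], [0.06, 2.93], [-2.69, 2.69]. Speed limits (rad/s): [2.22, 2.22, 2.79, 3.14, 3.14, 3.14].

INTERFACE

Orientations are given as a unit quaternion [x, y, z, w].
In Python, from plant import ctrl, eyes gives the robot as it stands. The module is installed in compiled form; this text tells all that it offers.
- The arm moves only by the tool move_arm, never from a script. Its argument "targets" is a list of rows, each an object of numbers: "x", "y", "z": the shift along the tool's x, y, z in mm; "twist": the turn about the tool's z in rad; "fingers": the gripper's target within -1 to 1 (shut at 1, half-way at 0, fully open at -1). In form: [{"x": .., "y": .., "z": .., "twist": .., "fingers": ..}, ...]. A call has 1 to 20 rows; each row is the pose to reach, as a shift and turn from the pose commanded when the call began, along the tool's axes at that moment; what a row does not reach only later rows make up. A row lasts 1/10 s, in which the tool goes at most 50 mm and 8.59 degrees, less where a joint would pass 70% of its speed; a pose out of reach is approached as far as the arm can. A call with a gripper value outside its range is refused whole. The fingers move at their own pace and stop on an object; "force" is the grip in N (left out, the last holds). Time passes only in rows, so rows that repeat a pose let the fingers close. It gives the time, the measured TCP pose, the force, the opening and the grip force at its end, in the units of the state.
- ctrl.get_obs(): the state, without advancing time (a new reading comes with each control period).
- eyes.capture(name): name is "side" or "top" or "wrist"; returns (picture, depth): 400x640x3 uint8, red, green, blue; 400x640 float32, mm along the optical axis (not along the pixel's ray), 0 where there is no reading.
- eyes.camera_model(name): a dict with "fx", "fy", "cx", "cy" (pixels), "dist_coeffs" ([k1, k2, p1, p2, k3] as OpenCV has them; the pictures are not rectified), "R" (3x3) and "t" (3): a world point X has camera coordinates R X + t; the wrist camera has in their place "T_tool_cam" (4x4, takes a point from camera to tool coordinates, whose origin is the TCP and whose axes are the flange's). Camera axes: x right, y down, z forward; pixel columns grow to the right and rows downward; lengths in mm; the calibration is good to about 2 mm. A picture is of the moment at which its call begins: read the wrist's pose just before it. camera_model takes no time and is no camera call.
- ctrl.finish_job(): hands the job in; it is judged then, once.
The state is a dict: "clock": time; "joint_positions": joint angles; "joint_velocities": joint speeds; "joint_torque": joint torques, N m; "ee_pos": TCP position; "orientation": TCP orientation; "contact_force": force on the tool from outside, world axes, zero at the start; "torque": the same for the moment, N m; "finger_gap": opening from 0.0 (shut) to 1.0 (fully open); "finger_force": force on a finger pad.
Only numpy, scipy, OpenCV 4.12 (cv2) and the standard library are available. Lean on these libraries where they do the work, as an engineer would, in place of code of your own. Each camera call takes 0.05 s, during which the arm holds its last target. There are 200 camera calls.

## Working session

There is one attempt and no reset: what is moved stays moved. The work goes in short steps, Python scripts to look and compute and a tool call to move; the robot and the scene stay as the last step left them, time stands still between calls to the robot, and variables do not carry over. Pictures are saved under pics/ and viewed, at most 10 in all, crops included, and the job is handed in when it is done.

Besides the shell and the picture viewer there is one more tool, called after "Request:" by a JSON object that holds its "fn" and its "kwargs", one argument or row to a line. move_arm: Moves the arm, as the interface text tells. Its arguments: {"type":"object","properties":{"targets":{"type":"array","items":{"type":"object","properties":{"x":{"type":"number"},"y":{"type":"number"},"z":{"type":"number"},"twist":{"type":"number"},"fingers":{"type":"number"}}}},"force":{"type":"number"}},"required":["targets"]}

```bash
mkdir -p pics; cat > h.py <<'E'
import numpy as np, cv2
from scipy.spatial.transform import Rotation as Rn
from plant import ctrl, eyes
def cap(n):
    o=ctrl.get_obs(); p,d=eyes.capture(n); m=eyes.camera_model(n)
    if n=="wrist":
        T=np.eye(4);T[:3,:3]=Rn.from_quat(o["orientation"]).as_matrix();T[:3,3]=o["ee_pos"]
        T=T@np.array(m["T_tool_cam"])
    else:
        T=np.eye(4);R=np.array(m["R"]);T[:3,:3]=R.T;T[:3,3]=-R.T@np.array(m["t"])
    return p,d,m,T
def ray(m,T,u,v):
    K=np.array([[m["fx"],0,m["cx"]],[0,m["fy"],m["cy"]],[0,0,1.]])
    q=cv2.undistortPoints(np.array([[[u,v]]],float),K,np.array(m["dist_coeffs"],float))[0,0]
    return T[:3,3],T[:3,:3]@np.array([q[0],q[1],1.])
def at_z(m,T,u,v,z):
    c,r=ray(m,T,u,v); return c+r*(z-c[2])/r[2]
def at_d(m,T,u,v,d):
    c,r=ray(m,T,u,v); return c+r*d[int(v),int(u)]
def cloud(d,m,T):
    K=np.array([[m["fx"],0,m["cx"]],[0,m["fy"],m["cy"]],[0,0,1.]])
    v,u=np.mgrid[0:400,0:640]
    q=cv2.undistortPoints(np.stack([u,v],-1).reshape(-1,1,2).astype(float),K,np.array(m["dist_coeffs"],float)).reshape(400,640,2)
    P=np.dstack([q,np.ones((400,640))])*d[...,None]
    W=P@T[:3,:3].T+T[:3,3]; W[d<=0]=np.nan; return W
def save(f,p): cv2.imwrite("pics/"+f,cv2.cvtColor(p,cv2.COLOR_RGB2BGR))
E
python3 - <<'E'
from h import *
print(ctrl.get_obs(),ctrl.tcp_to_grasp)
for n in("top","side"):
    p,d,m,T=cap(n);save(n+"0.png",p);np.savez(n+"0.npz",p=p,W=cloud(d,m,T));print(n,T.round(2).tolist(),m["fx"])
E
```

```text
{'clock': 0.0, 'joint_positions': array([-1.41261050e+00,  4.91554837e-01,  1.55949750e+00,  3.62554943e-06,
        1.09171273e+00, -1.05633116e-01]), 'joint_velocities': array([ 0.00017871, -0.00176596, -0.00172676, -0.00168666,  0.00042023,
        0.00020406]), 'joint_torque': array([ 4.59536706e-03, -6.18431354e+01, -2.61594057e+01,  3.33275398e-05,
        4.06880281e-03,  3.51066163e-06]), 'ee_pos': array([ 162.94363032, -603.1247877 ,  230.7141311 ]), 'orientation': array([ 9.91312493e-01,  1.31526414e-01, -1.37940490e-05, -5.86049927e-04]), 'contact_force': array([-0.09930676, -0.00496068,  0.03121425]), 'torque': array([-0.01867458,  0.01971029,  0.0231126 ]), 'finger_force': 0.0, 'finger_gap': 1.001952419653687} 18.700000000000003
top [[-0.01, -0.99, 0.14, 441.19], [-1.0, 0.01, 0.01, -52.86], [-0.01, -0.14, -0.99, 961.74], [0.0, 0.0, 0.0, 1.0]] 380.5207136119789
side [[-0.83, -0.36, 0.42, 96.72], [-0.55, 0.51, -0.66, 697.26], [0.02, -0.78, -0.62, 753.13], [0.0, 0.0, 0.0, 1.0]] 374.6390614395651
```

View pics/top0.png

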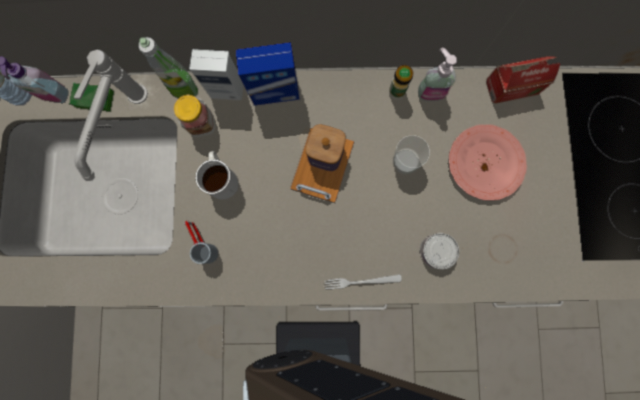

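View pics/side0.png

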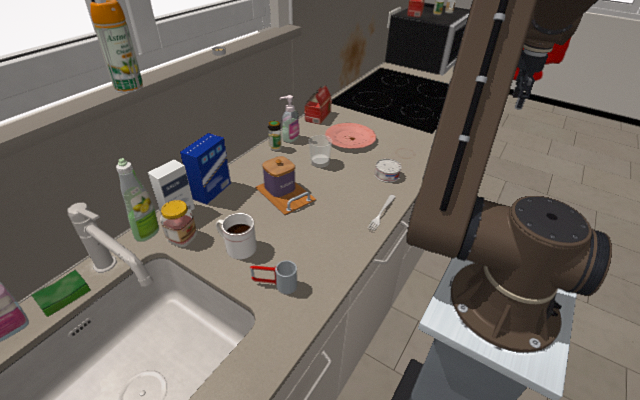

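```bash
python3 - <<'E'
from h import *
p=np.load("top0.npz")["p"]; s=np.load("side0.npz")["p"]
a=cv2.resize(p[205:280,165:240],(400,400),interpolation=cv2.INTER_CUBIC)
b=cv2.resize(p[130:205,280:355],(400,400),interpolation=cv2.INTER_CUBIC)
save("c1.png",np.hstack([a,b]))
W=np.load("top0.npz")["W"];P=p.astype(int)
red=(P[...,0]>120)&(P[...,1]<60)&(P[...,2]<60)
red[:205]=0;red[280:]=0;red[:,:165]=0;red[:,240:]=0
print(np.argwhere(red).mean(0)[::-1],np.nanmedian(W[red],0))
E
```

```text
[191.97142857 233.1       ] [504.87514842 271.14259934  65.20446653]
```

View pics/c1.png

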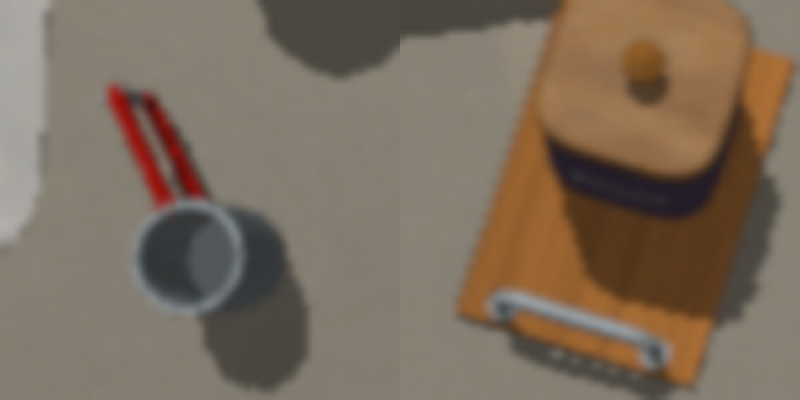

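```bash
cat > m.py <<'E'
from h import *
m=eyes.camera_model("top");R=np.array(m["R"]);T=np.eye(4);T[:3,:3]=R.T;T[:3,3]=-R.T@np.array(m["t"])
f=lambda u,v,z,o=(165,205):at_z(m,T,(u+.5)/5.333-.5+o[0],(v+.5)/5.333-.5+o[1],z)[:2]
c=f(189,256,70);e=f(112,88,62);s=f(163,203,62)
dg=lambda v:np.degrees(np.arctan2(v[1],v[0])).round(1)
print("cup",c,"end",e,"len",np.linalg.norm(e-c),"ang",dg(e-c),dg(e-s))
o=(280-400/5.333,130)
l=f(500,300,39,o);r=f(655,348,39,o);b1=f(460,312,6,o);b2=f(692,385,6,o)
print("eye",(l+r)/2,"w",np.linalg.norm(l-r),"y dir",dg(l-r),"base",(b1+b2)/2,np.linalg.norm(b1-b2),dg(b1-b2))
E
python3 m.py; python3 -c "
from h import *
o=ctrl.get_obs();print(Rn.from_quat(o['orientation']).as_matrix().round(4))"
```

```text
cup [458.57219185 247.16547208] end [534.03347494 287.15522277] len 85.40249062425892 ang 27.9 25.7
eye [608.16208203 -17.60007733] w 75.22702762037981 y dir 71.7 base [602.29736207 -15.40832839] 116.58160079695165 71.5
[[ 9.654e-01  2.607e-01 -1.000e-04]
 [ 2.607e-01 -9.654e-01  1.000e-03]
 [ 1.000e-04 -1.000e-03 -1.000e+00]]
```

Request:
{"fn": "move_arm", "kwargs": {
  "targets": [
    {"x": 463, "y": -344, "z": 0, "twist": 0, "fingers": -1},
    {"x": 463, "y": -344, "z": 0, "twist": 0, "fingers": -1},
    {"x": 463, "y": -344, "z": 0, "twist": 0, "fingers": -1},
    {"x": 463, "y": -344, "z": 0, "twist": 0, "fingers": -1},
    {"x": 463, "y": -344, "z": 0, "twist": 0, "fingers": -1},
    {"x": 463, "y": -344, "z": 0, "twist": 0, "fingers": -1},
    {"x": 463, "y": -344, "z": 0, "twist": 0, "fingers": -1},
    {"x": 463, "y": -344, "z": 0, "twist": 0, "fingers": -1},
    {"x": 463, "y": -344, "z": 0, "twist": 0, "fingers": -1},
    {"x": 463, "y": -344, "z": 0, "twist": 0, "fingers": -1},
    {"x": 463, "y": -344, "z": 0, "twist": 0, "fingers": -1},
    {"x": 463, "y": -344, "z": 0, "twist": 0, "fingers": -1},
    {"x": 463, "y": -344, "z": 0, "twist": 0, "fingers": -1}
  ]
}}

```text
clock: 1.4
ee_pos: [521.7, -147.9, 230.9]
orientation: [0.991, 0.133, -0.0, -0.0]
contact_force: [-1.1, -0.5, -0.5]
finger_gap: 0.997
finger_force: 0.0
```

```bash
python3 - <<'E'
from h import *
o=ctrl.get_obs();print(o['clock'],o['ee_pos'],o['joint_positions'].round(2));M=Rn.from_quat(o['orientation']).as_matrix();print(M.round(3))
print(np.round(eyes.camera_model("wrist")["T_tool_cam"],2))
print("to scoop", M.T@(np.array([459,247,200])-o['ee_pos']))
E
```

```text
1.4 [ 521.73765768 -147.85668029  230.90632789] [-0.4   0.37  1.76  0.    1.01  0.9 ]
[[ 0.964  0.264 -0.   ]
 [ 0.264 -0.964  0.   ]
 [-0.    -0.    -1.   ]]
[[   0.     -0.96   -0.29   73.34]
 [   1.      0.      0.     -0.28]
 [  -0.     -0.29    0.96 -142.06]
 [   0.      0.      0.      1.  ]]
to scoop [  43.88116177 -397.38217554   31.0622435 ]
```

Request:
{"fn": "move_arm", "kwargs": {
  "targets": [
    {"x": 44, "y": -397, "z": 20, "twist": -0.21, "fingers": -1},
    {"x": 44, "y": -397, "z": 20, "twist": -0.21, "fingers": -1},
    {"x": 44, "y": -397, "z": 20, "twist": -0.21, "fingers": -1},
    {"x": 44, "y": -397, "z": 20, "twist": -0.21, "fingers": -1},
    {"x": 44, "y": -397, "z": 20, "twist": -0.21, "fingers": -1},
    {"x": 44, "y": -397, "z": 20, "twist": -0.21, "fingers": -1},
    {"x": 44, "y": -397, "z": 20, "twist": -0.21, "fingers": -1},
    {"x": 44, "y": -397, "z": 20, "twist": -0.21, "fingers": -1},
    {"x": 44, "y": -397, "z": 20, "twist": -0.21, "fingers": -1},
    {"x": 44, "y": -397, "z": 20, "twist": -0.21, "fingers": -1},
    {"x": 44, "y": -397, "z": 20, "twist": -0.21, "fingers": -1}
  ]
}}

```text
clock: 2.5
ee_pos: [459.4, 243.0, 211.2]
orientation: [0.972, 0.234, -0.0, 0.0]
contact_force: [0.4, -0.1, -0.2]
finger_gap: 0.998
finger_force: 0.0
```

```bash
python3 - <<'E'
from h import *
o=ctrl.get_obs();print(o['clock'],o['ee_pos'],o['joint_positions'].round(2));M=Rn.from_quat(o['orientation']).as_matrix();print(M.round(3))
p,d,m,T=cap("wrist");save("w1.png",p);np.savez("w1.npz",d=d,T=T,p=p)
E
```

```text
2.5 [459.42627806 243.0146192  211.170349  ] [ 0.36  0.37  1.84 -0.    0.94  1.46]
[[ 0.89   0.455 -0.   ]
 [ 0.455 -0.89  -0.   ]
 [-0.     0.    -1.   ]]
```

View pics/w1.png

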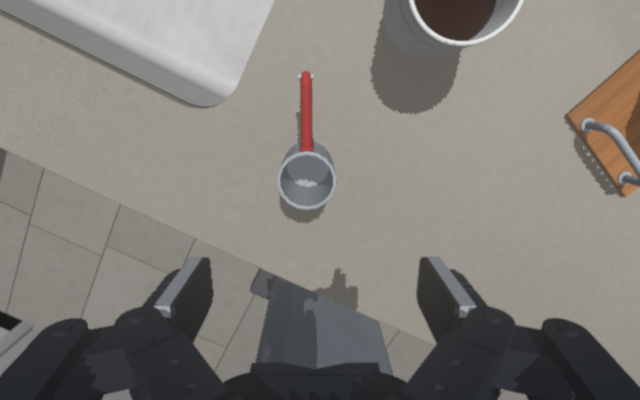

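```bash
python3 - <<'E'
from h import *
z=np.load("w1.npz");m=eyes.camera_model("wrist");T=z["T"]
c=at_z(m,T,306.5,180,70);e=at_z(m,T,306,76,61);s=at_z(m,T,307,148,62)
print(c,e,np.linalg.norm((e-c)[:2]),np.degrees(np.arctan2(*(e-c)[1::-1])),np.degrees(np.arctan2(*(e-s)[1::-1])))
l=at_z(m,T,279,180,70);r=at_z(m,T,335,180,70);print(np.linalg.norm(l-r))
o=ctrl.get_obs();M=Rn.from_quat(o['orientation']).as_matrix();print(o['ee_pos'],"to",M.T@(np.array([c[0],c[1],26])-o['ee_pos']), np.degrees(np.arctan2(M[1,0],M[0,0])))
print(at_z(m,T,588,126,39))
E
```

```text
[459.44635855 250.4875445   70.        ] [532.67694198 288.08355045  61.        ] 82.31754377294413 27.175607763539738 27.60940704595357
46.37418862984795
[459.57245949 242.76248001 211.26291901] to [  3.45638436  -6.98172841 185.26022389] 27.04626109207479
[613.66908774  43.8472961   39.        ]
```

```bash
python3 - <<'E'
from h import *
z=np.load("w1.npz");m=eyes.camera_model("wrist");T=z["T"];d=z["d"]
print({k:m[k] for k in("fx","fy","cx","cy","dist_coeffs")})
for u,v in((588,126),(587,125),(568,118),(306,100),(280,180),(333,180),(400,250)): print(u,v,at_d(m,T,u,v,d))
W=np.load("top0.npz")["W"]
for u,v in((299,187),(313,191),(328,195),(292,188),(410,250),(200,235)): print(u,v,W[v,u])
E
```

```text
{'fx': 352.0091326974668, 'fy': 352.0091326974668, 'cx': 314.4844577678222, 'cy': 197.10919188376172, 'dist_coeffs': array([-0.0446859,  0.       ,  0.       ,  0.       ,  0.       ])}
588 126 [621.26688794  23.96193061  12.16753283]
587 125 [621.71956545  25.05740204  11.55821658]
568 118 [620.02990933  41.37175388   3.68258159]
306 100 [516.3659233  279.75072025  65.25552681]
280 180 [449.05959737 269.99262695  68.53067527]
333 180 [469.01091543 230.59808194  67.77126981]
400 250 [ 4.19393768e+02  1.16634920e+02 -2.01579683e-01]
299 187 [618.0709416   16.90518565  33.65448931]
313 191 [606.83283329 -17.89831023  37.12658725]
328 195 [598.1515656  -54.78478127  25.87992464]
292 188 [620.79429464  36.79085804   7.21211568]
410 250 [ 459.56166463 -259.16481331   -2.77184902]
200 235 [503.16285753 265.76282681  18.92144721]
```

Request:
{"fn": "move_arm", "kwargs": {
  "targets": [
    {"x": 3, "y": -7, "z": 50, "twist": -0.01, "fingers": -1},
    {"x": 3, "y": -7, "z": 90, "twist": -0.01, "fingers": -1},
    {"x": 3, "y": -7, "z": 90, "twist": -0.01, "fingers": -1},
    {"x": 3, "y": -7, "z": 90, "twist": -0.01, "fingers": -1}
  ]
}}

```text
clock: 2.95
ee_pos: [459.3, 250.9, 121.9]
orientation: [0.971, 0.239, -0.0, 0.0]
contact_force: [-0.6, -0.1, 0.6]
finger_gap: 0.998
finger_force: 0.0
```

```bash
cat > t.py <<'E'
from h import *
import sys
x,y,z=map(float,sys.argv[1:4]);o=ctrl.get_obs();M=Rn.from_quat(o['orientation']).as_matrix()
print(o['clock'],o['ee_pos'].round(1),"head",np.degrees(np.arctan2(M[1,0],M[0,0])).round(2),"shift",(M.T@(np.array([x,y,z])-o['ee_pos'])).round(1))
E
python3 t.py 459 249.7 26
```

```text
2.95 [459.3 250.9 121.9] head 27.63 shift [-0.7  0.9 95.9]
```

Request:
{"fn": "move_arm", "kwargs": {
  "force": 30,
  "targets": [
    {"x": 0, "y": 1, "z": 40, "twist": 0, "fingers": -1},
    {"x": 0, "y": 1, "z": 70, "twist": 0, "fingers": -1},
    {"x": 0, "y": 1, "z": 96, "twist": 0, "fingers": -1},
    {"x": 0, "y": 1, "z": 96, "twist": 0, "fingers": -1},
    {"x": 0, "y": 1, "z": 96, "twist": 0, "fingers": -0.3},
    {"x": 0, "y": 1, "z": 96, "twist": 0, "fingers": 0},
    {"x": 0, "y": 1, "z": 96, "twist": 0, "fingers": 0.5},
    {"x": 0, "y": 1, "z": 96, "twist": 0, "fingers": 0.5},
    {"x": 0, "y": 1, "z": 96, "twist": 0, "fingers": 0.5},
    {"x": 0, "y": 1, "z": 96, "twist": 0, "fingers": 0.5}
  ]
}}

```text
clock: 3.95
ee_pos: [460.2, 251.1, 27.4]
orientation: [0.971, 0.24, 0.002, -0.0]
contact_force: [0.6, -2.3, 10.9]
finger_gap: 0.59
finger_force: 29.3
```

Request:
{"fn": "move_arm", "kwargs": {
  "targets": [
    {"x": 0, "y": 0, "z": -6, "twist": 0, "fingers": 0.5},
    {"x": -5, "y": 12, "z": -8, "twist": 0.05, "fingers": 0.5},
    {"x": -15, "y": 38, "z": -8, "twist": 0.14, "fingers": 0.5},
    {"x": -25, "y": 65, "z": -8, "twist": 0.24, "fingers": 0.5},
    {"x": -35, "y": 92, "z": -8, "twist": 0.34, "fingers": 0.5},
    {"x": -45, "y": 118, "z": -8, "twist": 0.44, "fingers": 0.5},
    {"x": -55, "y": 144, "z": -8, "twist": 0.54, "fingers": 0.5},
    {"x": -65, "y": 170, "z": -8, "twist": 0.64, "fingers": 0.5},
    {"x": -75, "y": 194, "z": -8, "twist": 0.73, "fingers": 0.5},
    {"x": -81, "y": 209, "z": -8, "twist": 0.78, "fingers": 0.5},
    {"x": -83, "y": 214, "z": -8, "twist": 0.8, "fingers": 0.5},
    {"x": -83, "y": 214, "z": -8, "twist": 0.8, "fingers": 0.5},
    {"x": -83, "y": 214, "z": -8, "twist": 0.8, "fingers": 0.5}
  ]
}}

```text
clock: 5.25
ee_pos: [485.1, 23.2, 33.4]
orientation: [0.988, -0.157, 0.0, 0.0]
contact_force: [-0.8, 1.1, -0.9]
finger_gap: 0.589
finger_force: 31.6
```

```bash
python3 t.py 508.5 15.4 30; python3 - <<'E'
from h import *
a,_,_,_=cap("wrist");s,_,_,_=cap("side")
c=cv2.resize(s[130:250,220:360],None,fx=3.333,fy=3.333,interpolation=cv2.INTER_CUBIC)
w=cv2.resize(a,(800,500))[:, 200:520]
save("v2.png",np.hstack([c[:400],w[:400]]))
E
```

```text
5.25 [485.1  23.2  33.4] head -18.08 shift [24.7  0.1  3.4]
```

View pics/v2.png

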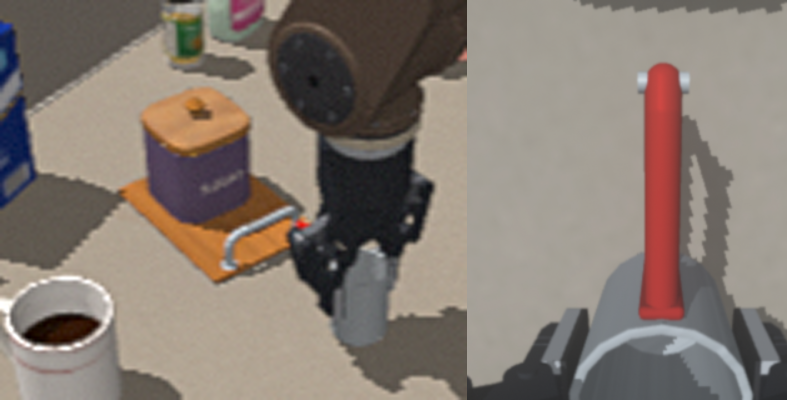

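Request:
{"fn": "move_arm", "kwargs": {
  "targets": [
    {"x": 8, "y": 0, "z": 2, "twist": 0, "fingers": 0.5},
    {"x": 20, "y": 0, "z": 4.5, "twist": 0, "fingers": 0.5},
    {"x": 25, "y": 0, "z": 4.5, "twist": 0, "fingers": 0.5},
    {"x": 25, "y": 0, "z": 4.5, "twist": 0, "fingers": 0.5},
    {"x": 25, "y": 0, "z": 4.5, "twist": 0, "fingers": 0.5}
  ]
}}

```text
clock: 5.85
ee_pos: [508.9, 15.0, 28.6]
orientation: [0.988, -0.157, -0.0, 0.0]
contact_force: [0.1, -0.4, -1.4]
finger_gap: 0.587
finger_force: 31.6
```

```bash
python3 t.py 508.5 15.4 30; python3 - <<'E'
from h import *
a,d,m,T=cap("wrist");np.savez("w3.npz",d=d,T=T);save("w3.png",a)
E
```

```text
5.85 [508.9  15.   28.6] head -18.12 shift [-0.5 -0.2 -1.4]
```

View pics/w3.png

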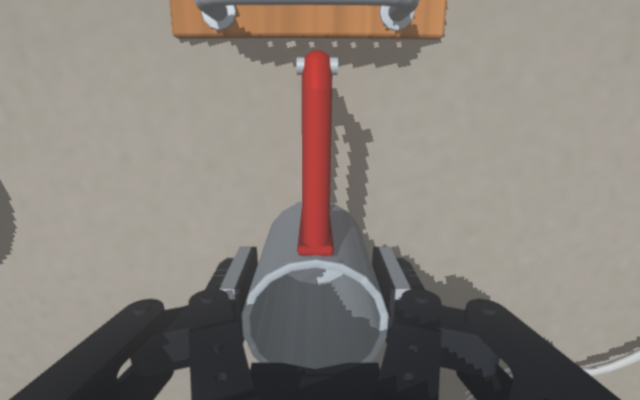

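```bash
python3 - <<'E'
from h import *
z=np.load("w3.npz");m=eyes.camera_model("wrist");T=z["T"]
o=ctrl.get_obs();M=Rn.from_quat(o['orientation']).as_matrix()
for n,u,v,h in(("base",309,37.5,6),("barfront",309,5.5,37),("tip",317,52,62),("rimc",316,320,70),("footL",218,15,6),("footR",397,13,6)):
  print(n,(M.T@(at_z(m,T,u,v,h)-o['ee_pos'])).round(1))
E
```

```text
base [96.3 -2.8 22.6]
barfront [102.3  -2.3  -8.4]
tip [ 84.6   0.3 -33.4]
rimc [  0.2   0.2 -41.3]
footL [105.6 -41.8  22.6]
footR [106.3  34.9  22.6]
```

Request:
{"fn": "move_arm", "kwargs": {
  "targets": [
    {"x": 8, "y": -2.5, "z": 0, "fingers": 0.5},
    {"x": 14, "y": -2.5, "z": 0, "fingers": 0.5},
    {"x": 20, "y": -2.5, "z": 0, "fingers": 0.5},
    {"x": 26, "y": -2.5, "z": 0, "fingers": 0.5},
    {"x": 32, "y": -2.5, "z": 0, "fingers": 0.5},
    {"x": 37, "y": -2.5, "z": 0, "fingers": 0.5},
    {"x": 42, "y": -2.5, "z": 0, "fingers": 0.5},
    {"x": 47, "y": -2.5, "z": 0, "fingers": 0.5},
    {"x": 52, "y": -2.5, "z": 0, "fingers": 0.5},
    {"x": 56, "y": -2.5, "z": 0, "fingers": 0.5},
    {"x": 60, "y": -2.5, "z": 0, "fingers": 0.5},
    {"x": 64, "y": -2.5, "z": 0, "fingers": 0.5},
    {"x": 65, "y": -2.5, "z": 0, "fingers": 0.5},
    {"x": 65, "y": -2.5, "z": 0, "fingers": 0.5},
    {"x": 65, "y": -2.5, "z": 0, "fingers": 0.5}
  ]
}}

```text
invalid input
```

```bash
python3 t.py 508.9 15.0 28.6; python3 - <<'E'
from h import *
a,d,m,T=cap("wrist");s,_,_,_=cap("side")
c=cv2.resize(s[150:250,230:330],(400,400),interpolation=cv2.INTER_CUBIC)
save("v4.png",np.hstack([c,a[:,120:520]]))
E
```

```text
5.9 [508.7  15.1  28.7] head -18.12 shift [0.2 0.  0.1]
```

View pics/v4.png

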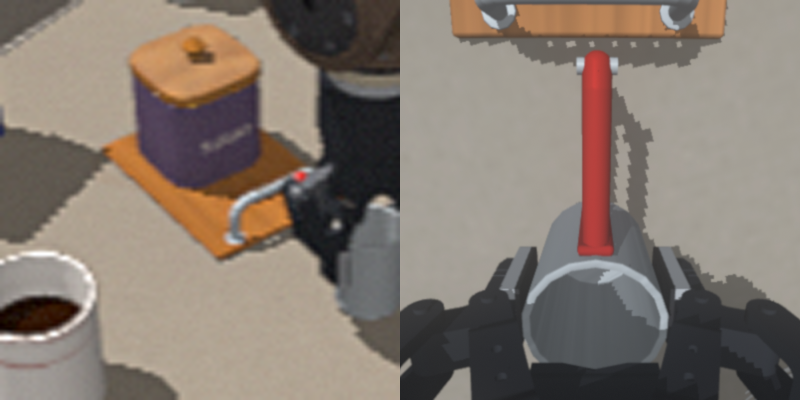

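The move was refused because I left out "twist"; the picture still shows the previous pose, with the handle tip at about (597,65) in front of the bar. I'll repeat the move in full.

Request:
{"fn": "move_arm", "kwargs": {
  "targets": [
    {"x": 8, "y": -2.5, "z": 0, "twist": 0, "fingers": 0.5},
    {"x": 14, "y": -2.5, "z": 0, "twist": 0, "fingers": 0.5},
    {"x": 20, "y": -2.5, "z": 0, "twist": 0, "fingers": 0.5},
    {"x": 26, "y": -2.5, "z": 0, "twist": 0, "fingers": 0.5},
    {"x": 32, "y": -2.5, "z": 0, "twist": 0, "fingers": 0.5},
    {"x": 37, "y": -2.5, "z": 0, "twist": 0, "fingers": 0.5},
    {"x": 42, "y": -2.5, "z": 0, "twist": 0, "fingers": 0.5},
    {"x": 47, "y": -2.5, "z": 0, "twist": 0, "fingers": 0.5},
    {"x": 52, "y": -2.5, "z": 0, "twist": 0, "fingers": 0.5},
    {"x": 56, "y": -2.5, "z": 0, "twist": 0, "fingers": 0.5},
    {"x": 60, "y": -2.5, "z": 0, "twist": 0, "fingers": 0.5},
    {"x": 64, "y": -2.5, "z": 0, "twist": 0, "fingers": 0.5},
    {"x": 65, "y": -2.5, "z": 0, "twist": 0, "fingers": 0.5},
    {"x": 65, "y": -2.5, "z": 0, "twist": 0, "fingers": 0.5},
    {"x": 65, "y": -2.5, "z": 0, "twist": 0, "fingers": 0.5}
  ]
}}

```text
clock: 7.5
ee_pos: [571.4, -2.7, 28.7]
orientation: [0.988, -0.157, -0.0, 0.0]
contact_force: [-0.0, 0.2, -1.3]
finger_gap: 0.586
finger_force: 31.6
```

```bash
python3 t.py 508.7 15.1 28.7; python3 - <<'E'
from h import *
a,d,m,T=cap("wrist");s,_,_,_=cap("side");np.savez("w5.npz",T=T)
c=cv2.resize(s[150:250,230:330],(400,400),interpolation=cv2.INTER_CUBIC)
save("v5.png",np.hstack([c,a[:,120:520]]))
E
```

```text
7.5 [571.4  -2.7  28.7] head -18.11 shift [-65.1   2.5   0.1]
```

View pics/v5.png

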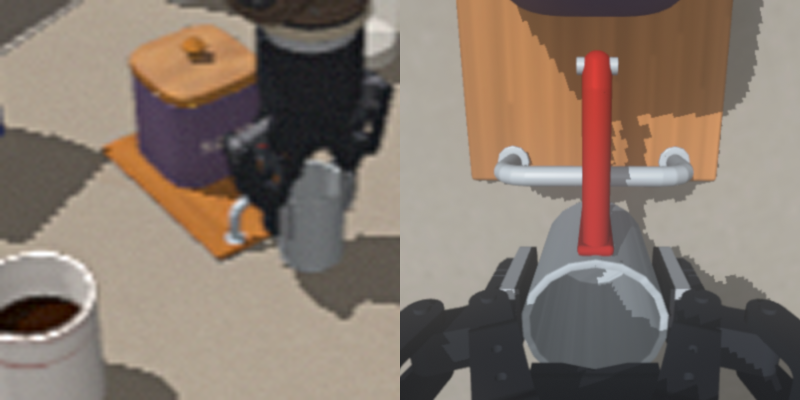

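```bash
python3 - <<'E'
from h import *
z=np.load("w5.npz");m=eyes.camera_model("wrist");T=z["T"]
o=ctrl.get_obs();M=Rn.from_quat(o['orientation']).as_matrix()
for u,v in((316,175.5),(218,172),(412,174)): print((M.T@(at_z(m,T,u,v,37)-o['ee_pos'])).round(1))
E
```

```text
[41.9  0.2 -8.2]
[ 43.4 -38.   -8.2]
[42.6 37.7 -8.2]
```

Request:
{"fn": "move_arm", "kwargs": {
  "targets": [
    {"x": 0, "y": 0, "z": 0, "twist": 0, "fingers": 0.5},
    {"x": -4, "y": 0, "z": 0.6, "twist": 0, "fingers": 0.5},
    {"x": -8, "y": 0, "z": 1.2, "twist": 0, "fingers": 0.5},
    {"x": -8, "y": 0, "z": 1.2, "twist": 0, "fingers": 0.5},
    {"x": -8, "y": 0, "z": 1.2, "twist": 0, "fingers": 0.5},
    {"x": -8, "y": 0, "z": 1.2, "twist": 0, "fingers": -0.25},
    {"x": -8, "y": 0, "z": 1.2, "twist": 0, "fingers": -0.5},
    {"x": -8, "y": 0, "z": 1.2, "twist": 0, "fingers": -1},
    {"x": -8, "y": 0, "z": 1.2, "twist": 0, "fingers": -1},
    {"x": -8, "y": 0, "z": 1.2, "twist": 0, "fingers": -1},
    {"x": -8, "y": 0, "z": -20, "twist": 0, "fingers": -1},
    {"x": -8, "y": 0, "z": -60, "twist": 0, "fingers": -1},
    {"x": -8, "y": 0, "z": -110, "twist": 0, "fingers": -1},
    {"x": -8, "y": 0, "z": -160, "twist": 0, "fingers": -1},
    {"x": -8, "y": 0, "z": -200, "twist": 0, "fingers": -1},
    {"x": -8, "y": 0, "z": -200, "twist": 0, "fingers": -1},
    {"x": -8, "y": 0, "z": -200, "twist": 0, "fingers": -1}
  ]
}}

```text
clock: 9.3
ee_pos: [563.9, -0.3, 229.2]
orientation: [0.988, -0.157, 0.001, 0.0]
contact_force: [-0.6, 0.1, -0.0]
finger_gap: 0.997
finger_force: 0.0
```

```bash
python3 - <<'E'
from h import *
a,d,m,T=cap("wrist");s,_,_,_=cap("side");np.savez("w6.npz",T=T,d=d)
c=cv2.resize(s[165:235,255:325],(400,400),interpolation=cv2.INTER_CUBIC)
save("v6.png",np.hstack([c,a[:,120:520]]))
E
```

```text
(no output)
```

View pics/v6.png

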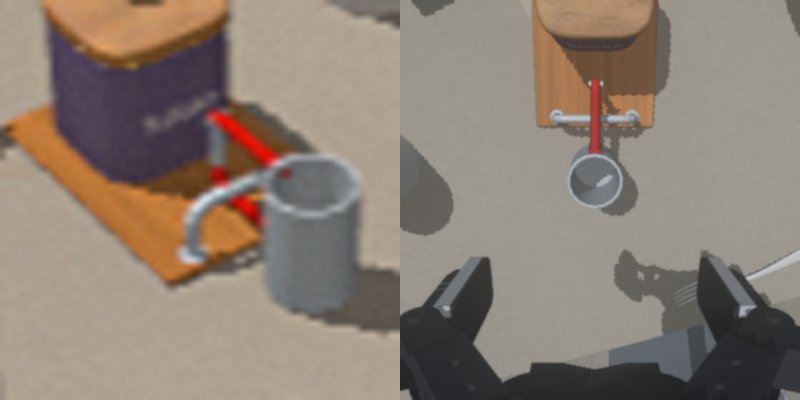

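The side view shows the gate hanging straight down at (217,145) behind the bar. The cup stands upright and nothing is touching it, so I'm handing in.

```bash
python3 -c "
from plant import ctrl
print(ctrl.finish_job())"
```

```text
the job is handed in; nothing more can be done
None
```

The scoop is clipped onto the eye with its gate shut, standing upright and released; I handed the job in at about 9.4 s, and no verdict was returned.

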